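# Cull the damaged cedar blocks from the counter stand

### The job

Look over the five cedar blocks on the sloping stand: one has been snapped short and one has a lower corner broken off. Take those two off the stand, working at a slant beneath the hanging rail without knocking it, and lay both flat in the grey reject tray. Leave the three sound blocks in their places and do not push the other things on the counter about.

Things in the scene. Friction and masses are not known exactly. Their poses are not given: they have to be found in the camera images.
- snapped_mid (a point): cedar block (light wood) snapped short: about 75 mm long, 20 mm thick, 32 mm wide over its lower 65 mm, ragged upper end without eyelet, about 50 g; lies on the sloping stand. The point is half-way up its thickness, mid-width, 37 mm from the lower end; x along its length, up the slope; y across; z out of its upper face
- chipped_mid (a point): cedar block (light wood), 125 x 32 x 20 mm thick, about 50 g, eyelet near its upper end, one lower corner broken off: its lower 46 mm are only 15 mm wide. The point is half-way up the thickness, along and across the full outline; the block has full width from 16 mm below it upwards; x along its length, up the slope; y across; z out of its upper face
- sound_a_mid (a point): sound cedar block (light wood), 125 x 32 x 20 mm thick, about 50 g, brass-rimmed eyelet near its upper end; lies on the sloping stand. The point is its centre; x along its length, up the slope; y across; z out of its upper face
- sound_b_mid (a point): sound cedar block (light wood), 125 x 32 x 20 mm thick, about 50 g, brass-rimmed eyelet near its upper end; lies on the sloping stand. The point is its centre; x along its length, up the slope; y across; z out of its upper face
- sound_c_mid (a point): sound cedar block (light wood), 125 x 32 x 20 mm thick, about 50 g, brass-rimmed eyelet near its upper end; lies on the sloping stand. The point is its centre; x along its length, up the slope; y across; z out of its upper face
- snapped: the snapped block; origin on its underside, in the middle of its lower end; axes as its point's
- chipped: the chipped block; origin on its underside, in the middle of its lower end; axes as its point's
- stand: fixed dark wooden stand, 330 mm wide (y), 158 deep (x): a smooth face slopes up at 25 degrees away from the robot, from a lip 13 mm high, 65 mm in front of the origin at z = 22 mm. Five blocks lie loose on the face side by side, 62 mm apart (30 mm gaps), lower ends on the lip, in any order. Origin under its centre, on the counter
- rail_mid (a point): middle of the 12 mm round steel rail, 240 mm above the counter, along the stand's y, 18 mm in front of its origin. It bars the way straight down to the blocks: come in square to the sloping face, from the robot's side, below the rail
- hang_rail: the rail with its two 12 mm posts, fixed to the stand; origin and axes as the stand's. The posts rise 73 mm behind the origin, 157 mm to either side, and bend forward at the top to carry the rail
- reject_tray: fixed grey plastic open tray, 146 (x) by 220 (y) mm outside, walls 4 mm thick and 24 mm high, inner floor 4 mm above the counter; origin under its centre. Both blocks fit side by side with their length along the tray's x
- pin_tin: round lidded pin tin, 60 mm across, 21 mm high, near the front edge; origin under its centre; a bystander
- sticky_block: square block of sticky notes, 51x51x18 mm, between stand and tray; origin under its centre; a bystander
Not all that is in view belongs to the job. Leave any purple look-alike of the chipped alone.

How it is judged:
By the outcome, as a careful person would: the job done as asked, in the order asked, and still so for the second after the job is handed in, with the robot touching nothing.
It also fails if it takes over 70 s, if anything falls off the work surface, if the arm or the gripper's body presses on something with over 40 N, if the wrist force passes 120 N, or if a joint passes its speed limit or range.

### The arm

A 6-joint arm with a two-finger parallel gripper is mounted at the origin on a cart in front of the work surface, level with it; the furniture and walls round the work are solid. World frame = base frame: x ahead of the robot, y to its left, z up, the work surface at z = 0. Lengths are in m, angles in degrees, forces in N, time in s.
With the tool pointing down it reaches from about 0.25 to 0.725 m from the base axis. Payload 9.7 kg.
Tool frame: the origin (TCP) lies at the centre of the arm's flange, where the gripper is bolted on; the fingertips stand 173 mm ahead of it and the grasp point (between the pads) lies 155 mm ahead of it; z points along the fingers, y is the line along which they close (so a half turn about z gives the same grasp; the last joint's range is limited). The gripper opens to 85 mm and grips with 20 to 120 N. Pads are 22 mm wide; open, the fingers measure 114 mm over their backs; the gripper's body (76 mm by 85 mm) begins 54 mm behind the grasp point. The pads swing forward as they close: fully open they stand 13 mm farther back than shut.
Start: joints at [69.442, 4.979, 10.078, 95.1, 0, 90], TCP at [0.193, 0.515, 0.405] pointing down, gripper open.
Joint ranges: [-179.16, 179.16], [-48.56, 103.87], [-65.8, 70.77], [-126.05, 130.52], [-82.76, 87.17], [-180, 180]. Speed limits (degrees/s): [127.2, 127.2, 147.25, 180, 180, 180].

### API

Orientations are given as [roll, pitch, yaw] about the fixed x, y, z axes, in that order (R = Rz(yaw) Ry(pitch) Rx(roll)).
In Python, from workcell import monitor, camera, get_calibration, bot gives the robot as it stands.
- The arm moves only by the tool carry_out, never from a script. Its argument "targets" is text: rows parted by semicolons, each of 7 numbers parted by spaces: the shift along the tool's x, y, z in units of 0.04 m (1.0 is 0.04 m), then the turn, a rotation vector about the tool's x, y, z in units of 0.1 rad (1.0 is 0.1 rad), then the opening, from -1 (shut) to 1 (fully open), so that 0 is half open. A call has exactly 8 rows; each row shifts and turns the commanded pose from where the row before left it, along the tool's axes as they then stand; what a row does not reach is not made up. A row lasts 1/12 s, in which the tool goes at most 41.7 mm and 7.16 degrees, less where a joint would pass 70% of its speed; a pose out of reach is approached as far as the arm can. A call with a number of a shift or a turn outside -1 to 1 is refused whole. A call with a gripper value outside its range is refused whole. The fingers move at their own pace and stop on an object; "newtons" is the grip in N (left out, the last holds). Time passes only in rows, so rows that do not move let the fingers close, or fill a call up. It gives the time, the measured TCP pose, the force, the opening and the grip force at its end, in the units of the state.
- monitor.get_obs(): the state, without advancing time (a new reading comes with each control period).
- camera(name): name is "scene" or "top"; returns the picture (420x560x3 uint8, red, green, blue); there is no depth.
- get_calibration(name): a dict with "fx", "fy", "cx", "cy" (pixels), "D" ([k1, k2, p1, p2, k3] as OpenCV has them; the pictures are not rectified), "view" (4x4, takes a point from world to camera coordinates). Camera axes: x right, y down, z forward; pixel columns grow to the right and rows downward; lengths in m; the calibration is good to about 2 mm. A picture is of the moment at which its call begins. get_calibration takes no time and is no camera call.
- bot.job_done(): hands the job in; it is judged then, once.
The state is a dict: "time": time; "q": joint angles; "qd": joint speeds; "joint_efforts": joint torques, N m; "ee_pos": TCP position; "tcp_rot": TCP orientation; "wrist_force": force on the tool from outside, world axes, zero at the start; "torque": the same for the moment, N m; "opening": finger opening in m; "grasp_force": force on a finger pad.
Only numpy, scipy, OpenCV 4.12 (cv2) and the standard library are available. Lean on these libraries where they do the work, as an engineer would, in place of code of your own. Each camera call takes 0.05 s, during which the arm holds its last target. There are 200 camera calls.

## Working session

There is one attempt and no reset: what is moved stays moved. The work goes in short steps, Python scripts to look and compute and a tool call to move; the robot and the scene stay as the last step left them, time stands still between calls to the robot, and variables do not carry over. Pictures are saved under pics/ and viewed, at most 10 in all, crops included, and the job is handed in when it is done.

Besides the shell and the picture viewer there is one more tool, called by a JSON object that holds its "method" and its "body", one argument or row to a line. carry_out: Moves the arm, as the interface text tells. Shifts and turns lie within -1 to 1; 1 stands for 0.04 m of shift or 0.1 rad of turn. Its arguments: {"type":"object","properties":{"targets":{"type":"string"},"newtons":{"type":"number"}},"required":["targets"]}

```bash
mkdir -p pics; ls
cat > h.py <<'E'
import numpy as np, cv2
from workcell import monitor, camera, get_calibration, bot
from scipy.spatial.transform import Rotation as R
def shot(n,f):
    im=camera(n); cv2.imwrite(f'pics/{f}.png',im[:,:,::-1]); return im
def cal(n):
    c=get_calibration(n); K=np.array([[c['fx'],0,c['cx']],[0,c['fy'],c['cy']],[0,0,1]]); return K,np.array(c['D'],float),np.array(c['view'])
def ray(n,uv):
    K,D,V=cal(n); p=cv2.undistortPoints(np.array(uv,float).reshape(-1,1,2),K,D)[:,0]
    d=np.c_[p,np.ones(len(p))]@V[:3,:3]; o=-V[:3,:3].T@V[:3,3]
    return o,d/np.linalg.norm(d,axis=1,keepdims=True)
def plane(n,uv,p0,nn=(0,0,1)):
    o,d=ray(n,uv); nn=np.array(nn,float); s=((np.array(p0)-o)@nn)/(d@nn); return o+d*s[:,None]
def tri(u1,u2,n1='scene',n2='top'):
    o1,d1=ray(n1,u1);o2,d2=ray(n2,u2);out=[]
    for a,b in zip(d1,d2):
        s=np.linalg.lstsq(np.c_[a,-b],o2-o1,rcond=None)[0]; p,q=o1+s[0]*a,o2+s[1]*b
        out.append(np.r_[(p+q)/2,np.linalg.norm(p-q)])
    return np.array(out)
def proj(n,P):
    K,D,V=cal(n); return cv2.projectPoints(np.array(P,float).reshape(-1,3),cv2.Rodrigues(V[:3,:3])[0],V[:3,3],K,D)[0][:,0]
E
python3 - <<'E'
from h import *
a=shot('scene','s0');b=shot('top','t0')
o=monitor.get_obs();print(o)
for n in('scene','top'):
    K,D,V=cal(n);print(n,K[0,0],-V[:3,:3].T@V[:3,3],V[2,:3])
E
```

```text
pics
{'time': 0.1, 'q': array([6.94460063e+01, 5.00775077e+00, 1.00392085e+01, 9.50977060e+01,
       1.19959400e-03, 9.00000139e+01]), 'qd': array([ 0.01492338, -0.04753369,  0.07515915,  0.07884597, -0.02215966,
       -0.08390292]), 'joint_efforts': array([ 1.45669062e-03, -5.21563768e+01,  4.65651619e+01,  1.60707260e-02,
        6.93191637e-07, -2.94050245e-06]), 'ee_pos': array([0.19310067, 0.51499786, 0.40405765]), 'tcp_rot': array([-1.79933752e+02, -1.19957708e-03,  1.59445991e+02]), 'wrist_force': array([ 0.12964115,  0.37059851, -0.79915007]), 'torque': array([-0.00976403,  0.02171035, -0.03073203]), 'grasp_force': 0.0, 'opening': 0.08539250278747408}
scene 410.80085169515513 [-0.3181177  -0.58694007  1.04779856] [ 0.55013298  0.55269719 -0.62600281]
top 393.6464752159335 [0.37607883 0.21800167 1.23903982] [ 0.08289567 -0.02835361 -0.9961548 ]
```

View pics/s0.png

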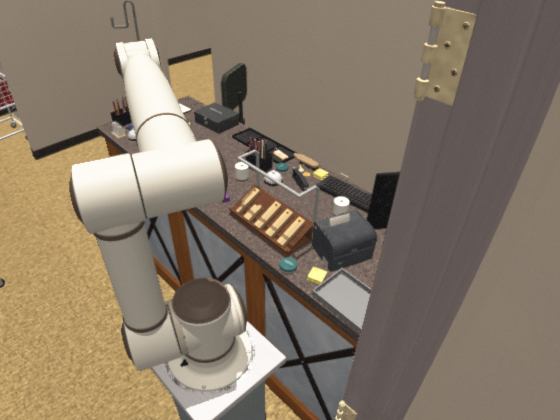

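View pics/t0.png

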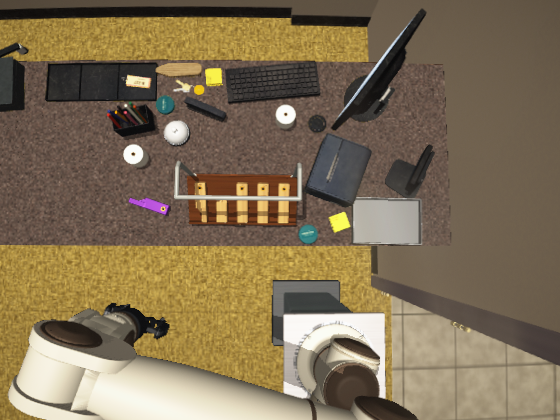

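The scene view shows the stand at about (273,218) and the tray at (350,297), partly hidden by the door. The top view shows the stand at (243,200) with block columns near 201, 222, 242, 263 and 284. It also has the tray at (387,221), the tin at (308,234), the sticky block at (340,222) and the purple decoy at (150,206). I'll enlarge the blocks.

Run:
```python
import cv2,numpy as np
a=cv2.imread('pics/t0.png')[155:235,165:310];b=cv2.imread('pics/s0.png')[175:260,220:325]
a=cv2.resize(a,(725,400)[:2],interpolation=cv2.INTER_CUBIC)
cv2.imwrite('pics/c1.png',a)
cv2.imwrite('pics/c2.png',cv2.resize(b,None,fx=7,fy=7,interpolation=cv2.INTER_CUBIC))
```

```text
(no output)
```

View pics/c1.png

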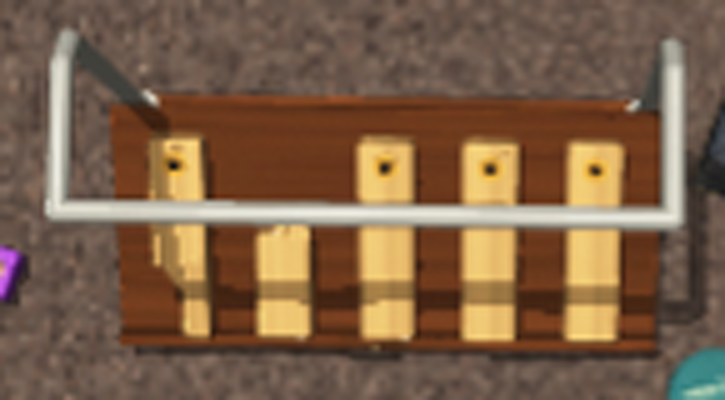

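View pics/c2.png

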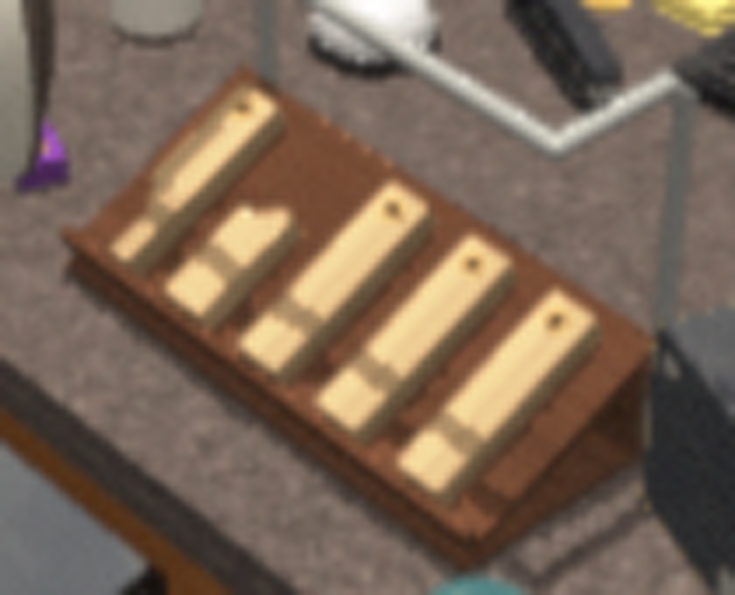

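Candidates in the top view: (201,203) is missing its lower-left corner, so it is the chipped block. (222,211) is short with a ragged end and no eyelet, so it is the snapped block. (242,203), (263,203) and (284,203) are whole with eyelets, so they are sound. The purple one at (150,206) is the decoy. Both crops confirm this.

```bash
cat > m.py <<'E'
from h import *
T=lambda l:(np.array(l,float)+.5)/5-.5+[165,155]
S=lambda l:(np.array(l,float)+.5)/7-.5+[220,175]
np.set_printoptions(precision=4,suppress=True)
print('eyelets',tri(S([(243,105),(393,208),(473,263),(555,320)]),T([(174,164),(385,167),(490,169),(596,170)])))
print('lower L',tri(S([(112,250),(167,290),(240,352),(319,405),(399,463)]),T([(184,333),(257,334),(361,338),(463,338),(566,339)])))
print('snap top corners',tri(S([(236,213),(293,212)]),T([(257,234),(310,228)])))
print('stand back corners',tri(S([(243,70),(655,345)]),T([(110,103),(660,108)])))
print('rail R corner',tri(S([(555,145)]),T([(675,217)])) , 'other', plane('top',T([(55,210)]),[0,0,.24]))
b=cv2.imread('pics/t0.png')
hsv=cv2.cvtColor(b,cv2.COLOR_BGR2HSV)
g=((hsv[...,1]<40)&(hsv[...,2]>90)&(hsv[...,2]<220)).astype(np.uint8); g[:,:340]=0;g[:190]=0;g[250:]=0;g[:,430:]=0
g=cv2.morphologyEx(g,cv2.MORPH_OPEN,np.ones((3,3)))
c=max(cv2.findContours(g,0,1)[0],key=cv2.contourArea);r=cv2.minAreaRect(c);box=cv2.boxPoints(r)
P=plane('top',box,[0,0,.024]);print('tray',box,P,P.mean(0))
for nm,lo,hi,roi,z in(('tin',(80,80,60),(100,255,255),(295,220,322,246),.021),('sticky',(25,120,120),(35,255,255),(325,208,355,236),.018)):
    m=cv2.inRange(hsv,lo,hi);x0,y0,x1,y1=roi;mm=np.zeros_like(m);mm[y0:y1,x0:x1]=m[y0:y1,x0:x1]
    M=cv2.moments(mm,True);print(nm,plane('top',[(M['m10']/M['m00'],M['m01']/M['m00'])],[0,0,z]))
E
python3 m.py
```

```text
eyelets [[0.5336 0.4109 0.0895 0.0011]
 [0.5324 0.2871 0.088  0.0009]
 [0.5316 0.2252 0.0873 0.0006]
 [0.5306 0.1631 0.0873 0.0021]]
lower L [[0.4368 0.4122 0.0366 0.0017]
 [0.4372 0.3671 0.035  0.0007]
 [0.435  0.3039 0.0317 0.0006]
 [0.435  0.2413 0.035  0.0009]
 [0.4339 0.1787 0.0373 0.0002]]
snap top corners [[0.4933 0.3673 0.0588 0.0068]
 [0.498  0.3311 0.078  0.0011]]
stand back corners [[0.5717 0.4531 0.0732 0.0032]
 [0.5692 0.1249 0.0722 0.0052]]
rail R corner [[0.4857 0.1303 0.2413 0.0023]] other [[0.4896 0.4455 0.24  ]]
tray [[353. 197.]
 [418. 197.]
 [418. 244.]
 [353. 244.]] [[ 0.5143 -0.0575  0.024 ]
 [ 0.5151 -0.2659  0.024 ]
 [ 0.3669 -0.2615  0.024 ]
 [ 0.3677 -0.0551  0.024 ]] [ 0.441 -0.16   0.024]
tin [[0.3987 0.0855 0.021 ]]
sticky [[ 0.4369 -0.0135  0.018 ]]
```

```bash
cat > plan.py <<'E'
from h import *
# plan(list of (pos, rpy, rows, grip)) -> rows of tool-frame increments from the measured pose
def slope(u,h,y,x0=.442): 
    c,s=np.cos(np.radians(25)),np.sin(np.radians(25)); return [x0+u*c-h*s,y,.022+u*s+h*c]
TILT=[180,-25,180]; DOWN=[180,0,180]
def plan(wps,start=None):
    o=monitor.get_obs(); p=o['ee_pos'];r=R.from_euler('xyz',o['tcp_rot'],degrees=True)
    if start: p=np.array(start[0]);r=R.from_euler('xyz',start[1],degrees=True)
    out=[]
    for tp,tr,n,g in wps:
        tr=R.from_euler('xyz',tr,degrees=True);tp=np.array(tp)
        for k in range(n):
            f=1/(n-k); dp=r.inv().apply((tp-p)*f)/.04; dr=(r.inv()*tr).as_rotvec()*f/.1
            dp,dr=dp.round(2),dr.round(2); p=p+r.apply(dp*.04); r=r*R.from_rotvec(dr*.1)
            out.append(' '.join(f'{v:g}' for v in [*(dp+0.),*(dr+0.),g]))
    for i in range(0,len(out),8): print(';'.join(out[i:i+8]))
    print(len(out)%8,'q',o['q'].round(1))
E
python3 - <<'E'
from plan import *
print(R.from_euler('xyz',TILT,degrees=True).as_matrix().round(3))
print(slope(.035,.30,.3505))
plan([(slope(.035,.30,.3505),TILT,16,.1)])
E
```

```text
[[-0.906  0.    -0.423]
 [ 0.     1.     0.   ]
 [ 0.423  0.    -0.906]]
[np.float64(0.3469352940240729), 0.3505, np.float64(0.30868397527191943)]
-0.32 -0.16 0.15 0.05 0.27 -0.22 0.1;-0.32 -0.16 0.14 0.05 0.27 -0.22 0.1;-0.32 -0.17 0.13 0.05 0.27 -0.22 0.1;-0.31 -0.17 0.13 0.05 0.27 -0.22 0.1;-0.31 -0.18 0.12 0.05 0.27 -0.22 0.1;-0.31 -0.19 0.11 0.05 0.27 -0.22 0.1;-0.31 -0.19 0.1 0.05 0.27 -0.22 0.1;-0.31 -0.2 0.1 0.05 0.27 -0.22 0.1
-0.31 -0.21 0.09 0.05 0.27 -0.22 0.1;-0.31 -0.21 0.08 0.05 0.27 -0.22 0.1;-0.3 -0.22 0.07 0.05 0.27 -0.22 0.1;-0.3 -0.23 0.07 0.04 0.27 -0.22 0.1;-0.3 -0.23 0.06 0.05 0.27 -0.22 0.1;-0.3 -0.24 0.05 0.05 0.27 -0.23 0.1;-0.29 -0.24 0.05 0.04 0.27 -0.22 0.1;-0.28 -0.25 0.04 0.05 0.26 -0.23 0.1
0 q [69.4  5.  10.  95.1  0.  90. ]
```

```bash
sed -i 's/TILT=\[180,-25,180\]/TILT=[180,25,180]/' plan.py
python3 - <<'E'
from plan import *
print(R.from_euler('xyz',TILT,degrees=True).as_matrix().round(3))
plan([(slope(.035,.30,.3505),TILT,16,.1)])
E
```

```text
[[-0.906  0.     0.423]
 [ 0.     1.     0.   ]
 [-0.423  0.    -0.906]]
-0.32 -0.16 0.15 -0.05 -0.27 -0.22 0.1;-0.31 -0.16 0.16 -0.05 -0.27 -0.22 0.1;-0.3 -0.17 0.16 -0.05 -0.27 -0.22 0.1;-0.29 -0.18 0.17 -0.05 -0.27 -0.22 0.1;-0.28 -0.19 0.18 -0.05 -0.27 -0.22 0.1;-0.27 -0.19 0.18 -0.05 -0.27 -0.22 0.1;-0.26 -0.2 0.19 -0.05 -0.27 -0.22 0.1;-0.25 -0.21 0.2 -0.05 -0.27 -0.22 0.1
-0.25 -0.21 0.2 -0.05 -0.27 -0.22 0.1;-0.23 -0.22 0.21 -0.05 -0.27 -0.22 0.1;-0.22 -0.22 0.21 -0.05 -0.27 -0.22 0.1;-0.21 -0.23 0.22 -0.05 -0.27 -0.22 0.1;-0.2 -0.24 0.22 -0.05 -0.27 -0.22 0.1;-0.2 -0.24 0.23 -0.05 -0.27 -0.22 0.1;-0.18 -0.25 0.23 -0.05 -0.27 -0.22 0.1;-0.17 -0.25 0.24 -0.05 -0.27 -0.23 0.1
0 q [69.4  5.  10.  95.1  0.  90. ]
```

{"method": "carry_out", "body": {
  "targets": "-0.32 -0.16 0.15 -0.05 -0.27 -0.22 0.1;-0.31 -0.16 0.16 -0.05 -0.27 -0.22 0.1;-0.3 -0.17 0.16 -0.05 -0.27 -0.22 0.1;-0.29 -0.18 0.17 -0.05 -0.27 -0.22 0.1;-0.28 -0.19 0.18 -0.05 -0.27 -0.22 0.1;-0.27 -0.19 0.18 -0.05 -0.27 -0.22 0.1;-0.26 -0.2 0.19 -0.05 -0.27 -0.22 0.1;-0.25 -0.21 0.2 -0.05 -0.27 -0.22 0.1",
  "newtons": 30
}}

```text
time: 0.77
ee_pos: [0.27, 0.432, 0.3563]
tcp_rot: [178.8, 12.6, 169.5]
wrist_force: [0.2, 0.1, 0.5]
opening: 0.0469
grasp_force: 0.0
```

{"method": "carry_out", "body": {
  "targets": "-0.25 -0.21 0.2 -0.05 -0.27 -0.22 0.1;-0.23 -0.22 0.21 -0.05 -0.27 -0.22 0.1;-0.22 -0.22 0.21 -0.05 -0.27 -0.22 0.1;-0.21 -0.23 0.22 -0.05 -0.27 -0.22 0.1;-0.2 -0.24 0.22 -0.05 -0.27 -0.22 0.1;-0.2 -0.24 0.23 -0.05 -0.27 -0.22 0.1;-0.18 -0.25 0.23 -0.05 -0.27 -0.22 0.1;-0.17 -0.25 0.24 -0.05 -0.27 -0.23 0.1"
}}

```text
time: 1.43
ee_pos: [0.3474, 0.35, 0.3085]
tcp_rot: [180.0, 25.1, -179.9]
wrist_force: [0.6, 0.7, -1.6]
opening: 0.0469
grasp_force: 0.0
```

Run:
```python
from plan import *
o=monitor.get_obs();print(o['time'],o['ee_pos'],o['tcp_rot'],o['opening'],o['wrist_force'])
plan([(slope(.035,.30,.3505),TILT,1,.1),(slope(.035,.22,.3505),TILT,7,.1)])
b=shot('top','t1')[:,:,::-1];cv2.imwrite('pics/c3.png',cv2.resize(np.ascontiguousarray(b[140:320,160:430]),None,fx=2.9,fy=2.9,interpolation=cv2.INTER_CUBIC))
```

```text
1.4333 [0.3473603  0.34999038 0.30848811] [ 179.96858693   25.09336874 -179.94033181] 0.04691166576255923 [ 0.55685647  0.69870215 -1.57041169]
0.01 0.01 -0.01 0.01 0.02 0.01 0.1;0 0 0.29 0 0 0 0.1;0 0 0.29 0 0 0 0.1;0 0 0.28 0 0 0 0.1;0 0 0.29 0 0 0 0.1;0 0 0.28 0 0 0 0.1;0 0 0.29 0 0 0 0.1;0 0 0.28 0 0 0 0.1
0 q [ 49.4 -13.9 -20.1  66.8 -18.7  46.5]
```

View pics/c3.png

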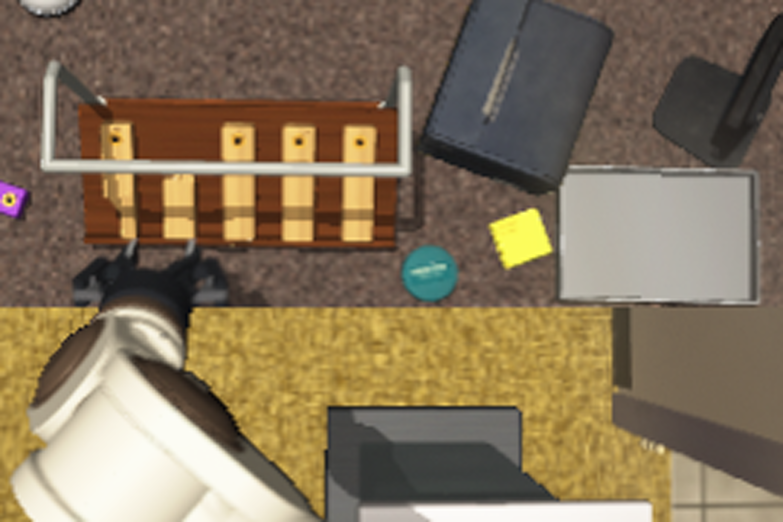

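The picture shows the open fingers at crop (132,250) and (192,250), short of the snapped block at (179,208). The tray rim corners are near crop (559,166), (756,170), (760,302) and (558,301). I'll check the finger projection and refine the tray.

Run:
```python
from plan import *
np.set_printoptions(precision=4,suppress=True)
o=monitor.get_obs();r=R.from_euler('xyz',o['tcp_rot'],degrees=True)
f=lambda p:((p-[160,140]+.5)*2.9-.5)
print('tips',f(proj('top',o['ee_pos']+r.apply([[0,-.030,.168],[0,.030,.168],[0,0,.168]]))))
print('snap mid',f(proj('top',[slope(.035,.02,.3505),slope(0,.02,.3505),slope(.062,.02,.4115)])))
P=plane('top',(np.array([(559,166),(756,170),(760,302),(558,301)])+.5)/2.9-.5+[160,140],[0,0,.024]);print(P,P.mean(0))
```

```text
tips [[199.0172 248.9011]
 [135.618  248.9506]
 [167.3168 248.9282]]
snap mid [[177.5361 208.796 ]
 [178.7814 240.0292]
 [117.2543 184.1464]]
[[ 0.5146 -0.0557  0.024 ]
 [ 0.511  -0.2734  0.024 ]
 [ 0.3674 -0.2735  0.024 ]
 [ 0.3693 -0.0523  0.024 ]] [ 0.4406 -0.1637  0.024 ]
```

{"method": "carry_out", "body": {
  "targets": "0.01 0.01 -0.01 0.01 -0.02 0.01 0.1;0 0 0.29 0 0 0 0.1;0 0 0.29 0 0 0 0.1;0 0 0.28 0 0 0 0.1;0 0 0.29 0 0 0 0.1;0 0 0.28 0 0 0 0.1;0 0 0.29 0 0 0 0.1;0 0 0.28 0 0 0 0.1"
}}

```text
time: 2.15
ee_pos: [0.3809, 0.351, 0.2354]
tcp_rot: [180.0, 25.1, 179.9]
wrist_force: [-0.1, 0.8, 0.5]
opening: 0.0469
grasp_force: 0.0
```

Run:
```python
from plan import *
np.set_printoptions(precision=4,suppress=True)
o=monitor.get_obs();r=R.from_euler('xyz',o['tcp_rot'],degrees=True);print(o['ee_pos'],o['tcp_rot'],slope(.035,.22,.3505))
b=shot('top','t2')[:,:,::-1][170:240,180:270];a=shot('scene','s2')[:,:,::-1][185:245,215:295]
b=cv2.resize(np.ascontiguousarray(b),(450,350),interpolation=cv2.INTER_CUBIC);
a=cv2.resize(np.ascontiguousarray(a),None,fx=5,fy=5,interpolation=cv2.INTER_CUBIC)[:250];a=cv2.copyMakeBorder(a,0,0,0,50,0)
cv2.imwrite('pics/c4.png',np.vstack([b,a]))
print((proj('top',o['ee_pos']+r.apply([[0,-.0235,.166],[0,.0235,.166]]))-[180,170]+.5)*5-.5)
plan([(slope(.035,.22,.3505),TILT,1,.1),(slope(.035,.177,.3505),TILT,7,.1)])
```

```text
[0.3809 0.351  0.2354] [179.9752  25.1224 179.9281] [np.float64(0.3807447549633289), 0.3505, np.float64(0.23617935230898748)]
[[239.7141 230.1557]
 [159.4231 229.9376]]
-0.02 0 -0.04 -0.02 0 -0.01 0.1;0 0 0.15 0 0 0 0.1;0 0 0.15 0 0 0 0.1;0 0 0.15 0 0 0 0.1;0 0 0.16 0 0 0 0.1;0 0 0.15 0 0 0 0.1;0 0 0.16 0 0 0 0.1;0 0 0.15 0 0 0 0.1
0 q [ 46.4  -9.6 -24.8  57.  -17.9  43.7]
```

View pics/c4.png

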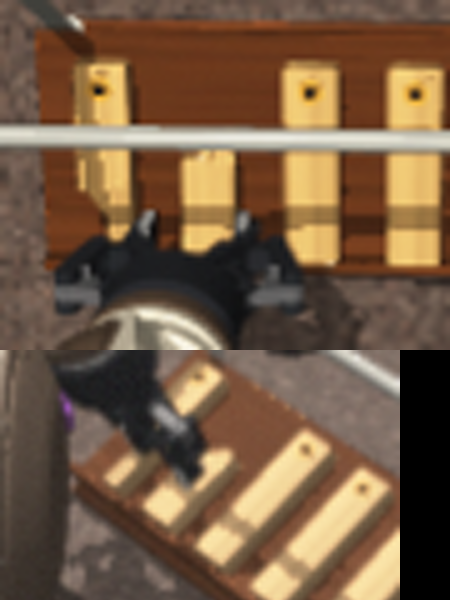

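The fingers straddle the snapped block, with inner edges near crop (157,225) and (237,225) and the block at 182–237. The gripper sits about 3 mm too far to +y, so I'll shift it and go down.

{"method": "carry_out", "body": {
  "targets": "-0.02 -0.07 -0.02 -0.02 0 -0.01 0.1;0 0 0.15 0 0 0 0.1;0 0 0.15 0 0 0 0.1;0 0 0.15 0 0 0 0.1;0 0 0.15 0 0 0 0.1;0 0 0.15 0 0 0 0.1;0 0 0.15 0 0 0 0.1;0 0 0.15 0 0 0 0.1"
}}

```text
time: 2.92
ee_pos: [0.399, 0.3483, 0.1993]
tcp_rot: [179.9, 25.1, 180.0]
wrist_force: [-0.0, -0.2, -0.5]
opening: 0.0472
grasp_force: 0.0
```

{"method": "carry_out", "body": {
  "targets": "0 0 0 0 0 0 0.1;0 0 0 0 0 0 -1;0 0 0 0 0 0 -1;0 0 0 0 0 0 -1;0 0 0 0 0 0 -1;0 0 0 0 0 0 -1;0 0 0 0 0 0 -1;0 0 0 0 0 0 -1",
  "newtons": 30
}}

```text
time: 3.58
ee_pos: [0.3987, 0.3484, 0.2]
tcp_rot: [179.8, 25.2, 180.0]
wrist_force: [-0.0, -0.3, -0.6]
opening: 0.031
grasp_force: 30.4
```

Run:
```python
from plan import *
o=monitor.get_obs();p=o['ee_pos'];print(p,o['tcp_rot'],slope(.035,.177,.348),o['grasp_force'],o['wrist_force'])
s=(p,o['tcp_rot'])
n=np.array([-.4226,0,.906])
W=[(p+n*.06,TILT,8,-1),([.33,.30,.36],TILT,8,-1)]
plan(W)
```

```text
[0.39873267 0.34838108 0.20000507] [179.84805812  25.16125636 179.97799223] [np.float64(0.39891734021817893), 0.348, np.float64(0.1972081174664115)] 30.364442467689514 [-0.04523184 -0.26133208 -0.60505115]
0 0 -0.19 0 0 0 -1;0 0 -0.19 0 0 0 -1;0 0 -0.19 0 0 0 -1;0 0 -0.19 0 0.01 0 -1;0 0 -0.18 0.01 0 0 -1;0 0 -0.19 0 0.01 0 -1;0 0 -0.18 0.01 0 0 -1;0 0 -0.19 0 0.01 0 -1
-0.02 -0.15 -0.36 0 0 0 -1;-0.02 -0.15 -0.36 0 0 0 -1;-0.02 -0.15 -0.36 0 0 0 -1;-0.02 -0.15 -0.35 0 0 0 -1;-0.01 -0.15 -0.36 0 0 0 -1;-0.02 -0.15 -0.35 0 0 0 -1;-0.01 -0.15 -0.36 0 0 0 -1;-0.02 -0.16 -0.35 0 0 0 -1
0 q [ 44.7  -7.2 -26.7  52.  -17.3  41.9]
```

{"method": "carry_out", "body": {
  "targets": "0 0 -0.19 0 0 0 -1;0 0 -0.19 0 0 0 -1;0 0 -0.19 0 0 0 -1;0 0 -0.19 0 0.01 0 -1;0 0 -0.19 0 0 0 -1;0 0 -0.19 0 0 0 -1;0 0 -0.19 0 0 0 -1;0 0 -0.19 0 0 0 -1"
}}

```text
time: 4.25
ee_pos: [0.3726, 0.3482, 0.2558]
tcp_rot: [179.8, 25.1, 180.0]
wrist_force: [-0.1, -0.4, -1.2]
opening: 0.0309
grasp_force: 30.4
```

{"method": "carry_out", "body": {
  "targets": "-0.02 -0.15 -0.36 0 0 0 -1;-0.02 -0.15 -0.36 0 0 0 -1;-0.02 -0.15 -0.36 0 0 0 -1;-0.02 -0.15 -0.36 0 0 0 -1;-0.02 -0.15 -0.36 0 0 0 -1;-0.02 -0.15 -0.36 0 0 0 -1;-0.02 -0.15 -0.36 0 0 0 -1;-0.02 -0.15 -0.36 0 0 0 -1"
}}

```text
time: 4.92
ee_pos: [0.3293, 0.2995, 0.363]
tcp_rot: [179.8, 25.1, 180.0]
wrist_force: [0.8, 0.3, -0.8]
opening: 0.0311
grasp_force: 30.4
```

Run:
```python
from plan import *
o=monitor.get_obs();print(o['opening'],o['grasp_force'])
plan([([.36,.08,.36],DOWN,12,-1),([.40,-.125,.34],DOWN,12,-1)])
```

```text
0.031074506644942306 30.377123951911926
-0.06 -0.46 0.03 0 0.37 0 -1;-0.06 -0.46 0.03 0 0.36 0 -1;-0.06 -0.46 0.03 0 0.37 0 -1;-0.06 -0.46 0.03 0 0.36 0 -1;-0.06 -0.46 0.02 0 0.37 0 -1;-0.06 -0.46 0.02 0 0.36 0 -1;-0.06 -0.45 0.02 0 0.37 0 -1;-0.06 -0.46 0.02 0.01 0.36 0 -1
-0.06 -0.45 0.01 0 0.37 0 -1;-0.06 -0.46 0.01 0.01 0.36 0 -1;-0.06 -0.45 0.01 0 0.37 0 -1;-0.06 -0.46 0.01 0.01 0.36 0 -1;-0.08 -0.43 0.04 0 0 0 -1;-0.08 -0.43 0.04 0 0 0 -1;-0.08 -0.43 0.04 0 0 0 -1;-0.08 -0.43 0.04 0 0 0 -1
-0.08 -0.43 0.04 0 0 0 -1;-0.09 -0.42 0.04 0 0 0 -1;-0.08 -0.43 0.04 0 0 0 -1;-0.09 -0.42 0.04 0 0 0 -1;-0.08 -0.43 0.05 0 0 0 -1;-0.09 -0.42 0.04 0 0 0 -1;-0.08 -0.43 0.05 0 0 0 -1;-0.09 -0.42 0.04 0 0 0 -1
0 q [ 46.7 -21.1 -19.6  73.5 -17.9  43.8]
```

{"method": "carry_out", "body": {
  "targets": "-0.06 -0.46 0.03 0 0.37 0 -1;-0.06 -0.46 0.03 0 0.36 0 -1;-0.06 -0.46 0.03 0 0.37 0 -1;-0.06 -0.46 0.03 0 0.36 0 -1;-0.06 -0.46 0.02 0 0.37 0 -1;-0.06 -0.46 0.02 0 0.36 0 -1;-0.06 -0.46 0.02 0 0.37 0 -1;-0.06 -0.46 0.02 0 0.36 0 -1"
}}

```text
time: 5.58
ee_pos: [0.3505, 0.1519, 0.3604]
tcp_rot: [179.8, 8.3, -180.0]
wrist_force: [0.9, 0.5, -1.0]
opening: 0.0309
grasp_force: 30.4
```

{"method": "carry_out", "body": {
  "targets": "-0.06 -0.46 0.01 0 0.37 0 -1;-0.06 -0.46 0.01 0.01 0.36 0 -1;-0.06 -0.46 0.01 0 0.37 0 -1;-0.06 -0.46 0.01 0.01 0.36 0 -1;-0.08 -0.43 0.04 0 0 0 -1;-0.08 -0.43 0.04 0 0 0 -1;-0.08 -0.43 0.04 0 0 0 -1;-0.08 -0.43 0.04 0 0 0 -1"
}}

```text
time: 6.25
ee_pos: [0.3732, 0.0096, 0.353]
tcp_rot: [180.0, 0.0, -180.0]
wrist_force: [0.6, 0.4, -0.1]
opening: 0.0313
grasp_force: 30.4
```

{"method": "carry_out", "body": {
  "targets": "-0.08 -0.43 0.04 0 0 0 -1;-0.09 -0.42 0.04 0 0 0 -1;-0.08 -0.43 0.04 0 0 0 -1;-0.09 -0.42 0.04 0 0 0 -1;-0.08 -0.43 0.05 0 0 0 -1;-0.09 -0.42 0.04 0 0 0 -1;-0.08 -0.43 0.05 0 0 0 -1;-0.09 -0.42 0.04 0 0 0 -1"
}}

```text
time: 6.92
ee_pos: [0.4005, -0.1264, 0.3393]
tcp_rot: [180.0, 0.0, -180.0]
wrist_force: [0.8, 0.7, -0.3]
opening: 0.0311
grasp_force: 30.4
```

Run:
```python
from plan import *
o=monitor.get_obs();print(o['opening'],o['grasp_force'])
plan([([.425,-.125,.27],DOWN,8,-1),([.425,-.125,.19],DOWN,8,-1)])
b=shot('top','t3')[:,:,::-1][150:300,300:460];a=shot('scene','s3')[:,:,::-1][200:350,250:420]
b=cv2.resize(np.ascontiguousarray(b),(400,375));a=cv2.resize(np.ascontiguousarray(a),(400,353));a=cv2.copyMakeBorder(a,0,22,0,0,0)
cv2.imwrite('pics/c5.png',np.hstack([b,a]))
```

```text
0.031081895954991168 30.37376582622528
-0.08 0 0.22 0 0 0 -1;-0.08 0 0.22 0 0 0 -1;-0.08 0.01 0.22 0 0 0 -1;-0.07 0 0.21 0 0 0 -1;-0.08 0.01 0.22 0 0 0 -1;-0.07 0 0.21 0 0 0 -1;-0.08 0.01 0.22 0 0 0 -1;-0.07 0 0.21 0 0 0.01 -1
0 0 0.25 0 0 0 -1;0 0 0.25 0 0 0 -1;0 0 0.25 0 0 0 -1;0 0 0.25 0 0 0 -1;0 0 0.25 0 0 0 -1;0 0 0.25 0 0 0 -1;0 0 0.25 0 0 0 -1;0 0 0.25 0 0 0 -1
0 q [-17.5 -13.7 -14.7  89.    0.  -17.5]
```

View pics/c5.png

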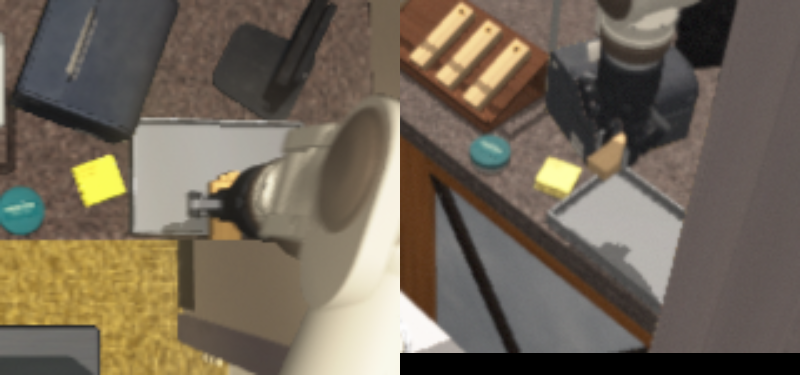

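The snapped block hangs level above the tray, with nothing touching. I'll bring it down a little left of plan, at y ≈ -0.105.

{"method": "carry_out", "body": {
  "targets": "-0.08 0.07 0.22 0 0 0 -1;-0.08 0.07 0.22 0 0 0 -1;-0.08 0.07 0.22 0 0 0 -1;-0.07 0.07 0.21 0 0 0 -1;-0.08 0.07 0.22 0 0 0 -1;-0.07 0.06 0.21 0 0 0 -1;-0.08 0.06 0.22 0 0 0 -1;-0.07 0.06 0.21 0 0 0 -1"
}}

```text
time: 7.68
ee_pos: [0.4253, -0.1039, 0.2687]
tcp_rot: [180.0, -0.0, -179.9]
wrist_force: [0.3, 0.6, -0.4]
opening: 0.0313
grasp_force: 30.4
```

{"method": "carry_out", "body": {
  "targets": "0 0 0.25 0 0 0 -1;0 0 0.25 0 0 0 -1;0 0 0.25 0 0 0 -1;0 0 0.25 0 0 0 -1;0 0 0.25 0 0 0 -1;0 0 0.25 0 0 0 -1;0 0 0.25 0 0 0 -1;0 0 0.25 0 0 0 -1"
}}

```text
time: 8.35
ee_pos: [0.4249, -0.1044, 0.1887]
tcp_rot: [180.0, 0.0, -180.0]
wrist_force: [0.5, 0.8, -0.1]
opening: 0.0314
grasp_force: 30.4
```

{"method": "carry_out", "body": {
  "targets": "0 0 0.02 0 0 0 -1;0 0 0.02 0 0 0 -1;0 0 0.02 0 0 0 -1;0 0 0.02 0 0 0 -1;0 0 0.02 0 0 0 -1;0 0 0 0 0 0 -1;0 0 0 0 0 0 -1;0 0 0 0 0 0 -1"
}}

```text
time: 9.02
ee_pos: [0.4251, -0.1044, 0.1859]
tcp_rot: [180.0, 0.0, -180.0]
wrist_force: [-0.1, 0.4, -0.9]
opening: 0.0308
grasp_force: 30.4
```

{"method": "carry_out", "body": {
  "targets": "0 0 0.02 0 0 0 -1;0 0 0.02 0 0 0 -1;0 0 0.02 0 0 0 -1;0 0 0.02 0 0 0 -1;0 0 0 0 0 0 -1;0 0 0 0 0 0 -1;0 0 0 0 0 0 -1;0 0 0 0 0 0 -1"
}}

```text
time: 9.68
ee_pos: [0.425, -0.1043, 0.1826]
tcp_rot: [180.0, 0.0, -180.0]
wrist_force: [-2.3, 0.7, 3.6]
opening: 0.0312
grasp_force: 30.8
```

Contact at z = 0.183. Release and rise.

{"method": "carry_out", "body": {
  "targets": "0 0 0 0 0 0 0.1;0 0 0 0 0 0 0.1;0 0 0 0 0 0 0.1;0 0 0 0 0 0 0.1;0 0 -0.1 0 0 0 0.1;0 0 -0.3 0 0 0 0.1;0 0 -0.5 0 0 0 0.1;0 0 -0.6 0 0 0 0.1"
}}

```text
time: 10.35
ee_pos: [0.4246, -0.1043, 0.2432]
tcp_rot: [180.0, -0.1, -180.0]
wrist_force: [0.3, -0.2, -0.1]
opening: 0.0468
grasp_force: 0.0
```

Run:
```python
from plan import *
# y of chipped less 1.5 mm camera/robot bias
plan([([.36,.02,.36],DOWN,8,.1),([.34,.33,.35],[180,20,180],12,.1),(slope(.062,.30,.410),TILT,4,.1)])
print(slope(.062,.30,.410))
```

```text
0.2 0.39 -0.36 0 0 0 0.1;0.2 0.39 -0.36 0 0 0 0.1;0.2 0.39 -0.37 0 0 0 0.1;0.2 0.39 -0.36 0 0 0 0.1;0.2 0.39 -0.37 0 0 0 0.1;0.21 0.39 -0.36 0 -0.01 0 0.1;0.2 0.38 -0.37 0 0 0 0.1;0.21 0.39 -0.37 0.01 -0.01 0.01 0.1
0.04 0.65 0.02 0 -0.29 0 0.1;0.04 0.65 0.02 0 -0.29 0 0.1;0.04 0.64 0.02 0 -0.29 0 0.1;0.04 0.65 0.02 0 -0.29 0 0.1;0.05 0.64 0.02 0 -0.29 0 0.1;0.04 0.65 0.01 0 -0.29 0 0.1;0.05 0.64 0.01 0 -0.29 0 0.1;0.05 0.65 0.01 0 -0.29 0 0.1
0.04 0.64 0.01 0 -0.29 0 0.1;0.05 0.65 0.01 0 -0.29 0 0.1;0.05 0.64 0.01 0 -0.29 0 0.1;0.04 0.65 0.01 0 -0.3 0 0.1;-0.12 0.5 0.24 0 -0.22 0 0.1;-0.11 0.5 0.25 0 -0.22 0 0.1;-0.11 0.5 0.25 0 -0.21 0 0.1;-0.11 0.5 0.24 -0.01 -0.22 0 0.1
0 q [-13.8 -10.6 -22.7  78.    0.  -13.8]
[np.float64(0.37140560427406244), 0.41, np.float64(0.3200946683389183)]
```

{"method": "carry_out", "body": {
  "targets": "0.2 0.39 -0.36 0 0 0 0.1;0.2 0.39 -0.36 0 0 0 0.1;0.2 0.39 -0.37 0 0 0 0.1;0.2 0.39 -0.36 0 0 0 0.1;0.2 0.39 -0.37 0 0 0 0.1;0.2 0.39 -0.36 0 0 0 0.1;0.2 0.38 -0.37 0 0 0 0.1;0.2 0.39 -0.37 0 0 0 0.1"
}}

```text
time: 11.02
ee_pos: [0.3601, 0.0206, 0.3613]
tcp_rot: [180.0, 0.1, -180.0]
wrist_force: [0.3, -0.3, 0.3]
opening: 0.0471
grasp_force: 0.0
```

{"method": "carry_out", "body": {
  "targets": "0.04 0.65 0.02 0 -0.29 0 0.1;0.04 0.65 0.02 0 -0.29 0 0.1;0.04 0.64 0.02 0 -0.29 0 0.1;0.04 0.65 0.02 0 -0.29 0 0.1;0.05 0.64 0.02 0 -0.29 0 0.1;0.04 0.65 0.01 0 -0.29 0 0.1;0.05 0.64 0.01 0 -0.29 0 0.1;0.05 0.65 0.01 0 -0.29 0 0.1"
}}

```text
time: 11.68
ee_pos: [0.3467, 0.2279, 0.3541]
tcp_rot: [179.9, 13.4, -180.0]
wrist_force: [0.1, -0.4, 0.5]
opening: 0.047
grasp_force: 0.0
```

{"method": "carry_out", "body": {
  "targets": "0.04 0.64 0.01 0 -0.29 0 0.1;0.05 0.65 0.01 0 -0.29 0 0.1;0.05 0.64 0.01 0 -0.29 0 0.1;0.04 0.65 0.01 0 -0.29 0 0.1;-0.12 0.5 0.24 0 -0.22 0 0.1;-0.11 0.5 0.25 0 -0.22 0 0.1;-0.11 0.5 0.25 0 -0.22 0 0.1;-0.11 0.5 0.24 0 -0.22 0 0.1"
}}

```text
time: 12.35
ee_pos: [0.3721, 0.411, 0.3204]
tcp_rot: [179.9, 25.1, -180.0]
wrist_force: [-0.5, -0.3, -0.1]
opening: 0.047
grasp_force: 0.0
```

Run:
```python
from plan import *
plan([(slope(.062,.30,.410),TILT,1,.1),(slope(.062,.22,.410),TILT,7,.1)])
```

```text
0.02 -0.03 0 0.01 0.01 0 0.1;0 0 0.29 0 0 0 0.1;0 0 0.28 0 0 0 0.1;0 0 0.29 0 0 0 0.1;0 0 0.28 0 0 0 0.1;0 0 0.29 0 0 0 0.1;0 0 0.28 0 0 0 0.1;0 0 0.29 0 0 0 0.1
0 q [ 51.7  -5.  -11.   67.7 -19.4  48.8]
```

{"method": "carry_out", "body": {
  "targets": "0.02 -0.03 0 0.01 0.01 0 0.1;0 0 0.29 0 0 0 0.1;0 0 0.28 0 0 0 0.1;0 0 0.29 0 0 0 0.1;0 0 0.28 0 0 0 0.1;0 0 0.29 0 0 0 0.1;0 0 0.28 0 0 0 0.1;0 0 0.29 0 0 0 0.1"
}}

```text
time: 13.02
ee_pos: [0.4056, 0.4084, 0.2457]
tcp_rot: [-180.0, 24.9, -180.0]
wrist_force: [-0.6, 0.5, 1.6]
opening: 0.0468
grasp_force: 0.0
```

Run:
```python
from plan import *
np.set_printoptions(precision=4,suppress=True)
o=monitor.get_obs();r=R.from_euler('xyz',o['tcp_rot'],degrees=True);print(o['ee_pos'],o['tcp_rot'])
b=shot('top','t4')[:,:,::-1];a=shot('scene','s4')[:,:,::-1]
c=cv2.resize(np.ascontiguousarray(b[160:235,170:230]),(480,600),interpolation=cv2.INTER_CUBIC)
d=cv2.resize(np.ascontiguousarray(b[185:255,340:435]),(320,236),interpolation=cv2.INTER_CUBIC)
e=cv2.resize(np.ascontiguousarray(a[175:260,205:285]),(320,340),interpolation=cv2.INTER_CUBIC)
cv2.imwrite('pics/c6.png',np.hstack([c,np.vstack([d,e,np.zeros((24,320,3),np.uint8)])]))
print((proj('top',o['ee_pos']+r.apply([[0,-.0235,.166],[0,.0235,.166]]))-[170,160]+.5)*8-.5)
plan([(slope(.062,.22,.410),TILT,1,.1),(slope(.062,.177,.410),TILT,7,.1)])
```

```text
[0.4056 0.4084 0.2457] [-179.9565   24.9211 -179.9981]
[[304.3612 380.2413]
 [175.0582 379.9753]]
-0.03 0.05 -0.08 -0.03 -0.04 0.01 0.1;0 0 0.15 0 0 0 0.1;0 0 0.15 0 0 0 0.1;0 0 0.16 0 0 0 0.1;0 0 0.15 0 0 0 0.1;0 0 0.16 0 0 0 0.1;0 0 0.15 0 0 0 0.1;0 0 0.16 0 0 0 0.1
0 q [ 48.7  -1.3 -15.9  58.5 -18.5  46. ]
```

View pics/c6.png

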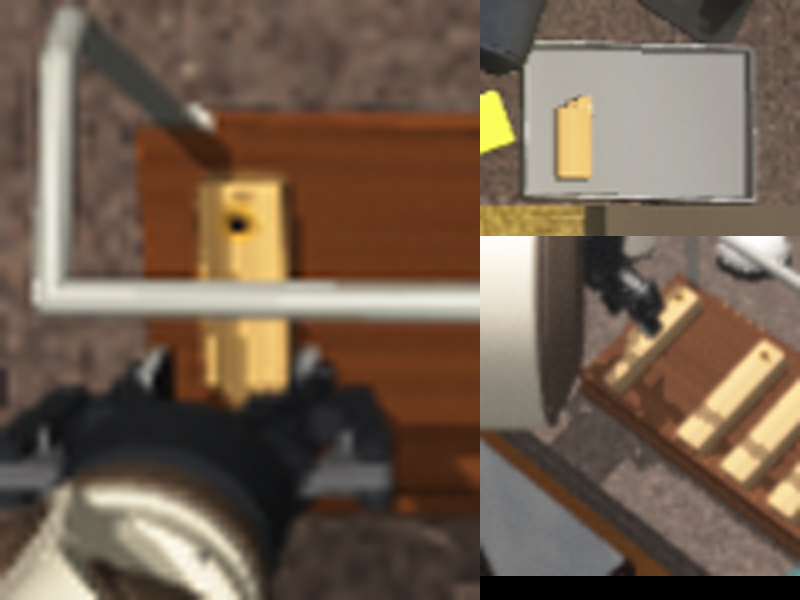

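The snapped block lies flat in the tray. The fingers (inner edges about 168 and 300) straddle the chipped block (200–292) once parallax is allowed for. I'll go down.

{"method": "carry_out", "body": {
  "targets": "-0.03 0.04 -0.06 -0.03 0.02 0 0.1;0 0 0.15 0 0 0 0.1;0 0 0.15 0 0 0 0.1;0 0 0.15 0 0 0 0.1;0 0 0.16 0 0 0 0.1;0 0 0.15 0 0 0 0.1;0 0 0.16 0 0 0 0.1;0 0 0.15 0 0 0 0.1"
}}

```text
time: 13.78
ee_pos: [0.4233, 0.4104, 0.2098]
tcp_rot: [179.9, 24.8, -180.0]
wrist_force: [0.5, -1.0, -0.3]
opening: 0.0466
grasp_force: 0.0
```

{"method": "carry_out", "body": {
  "targets": "0 0 0 0 0 0 0.1;0 0 0 0 0 0 -1;0 0 0 0 0 0 -1;0 0 0 0 0 0 -1;0 0 0 0 0 0 -1;0 0 0 0 0 0 -1;0 0 0 0 0 0 -1;0 0 0 0 0 0 -1",
  "newtons": 35
}}

```text
time: 14.45
ee_pos: [0.4231, 0.4105, 0.2106]
tcp_rot: [179.9, 24.8, -180.0]
wrist_force: [-0.1, 0.5, -0.4]
opening: 0.0309
grasp_force: 35.2
```

Run:
```python
from plan import *
o=monitor.get_obs();p=o['ee_pos'];print(p,o['tcp_rot'],slope(.062,.177,.410),o['opening'],o['grasp_force'],o['wrist_force'])
n=np.array([-.4226,0,.906])
q=p+n*.045
plan([(q,TILT,8,-1),(q+[-.12,-.01,.03],TILT,8,-1),([.33,.28,.38],TILT,8,-1)])
```

```text
[0.42306156 0.41046576 0.210641  ] [ 179.86119878   24.81475499 -179.97468308] [np.float64(0.4233876504681685), 0.41, np.float64(0.2086188105334104)] 0.030883084611481405 35.17130792140961 [-0.06401834  0.46276316 -0.37563652]
0 0 -0.14 0 0 0 -1;0 0 -0.14 0 0 0 -1;0 0 -0.14 0 -0.01 0 -1;0 0 -0.14 0.01 0 0 -1;0 0 -0.14 0 -0.01 0 -1;0 0 -0.14 0.01 0 0 -1;0 0 -0.14 0 -0.01 0 -1;0 0 -0.14 0.01 0 0 -1
0.3 -0.03 -0.24 0 0 0 -1;0.3 -0.03 -0.24 0 0 0 -1;0.3 -0.03 -0.25 0 0 0 -1;0.3 -0.03 -0.24 0 0 0 -1;0.3 -0.03 -0.25 0 0 0 -1;0.3 -0.03 -0.24 0 0 0 -1;0.3 -0.03 -0.25 0 0 0 -1;0.31 -0.04 -0.24 0 0 0 -1
-0.26 -0.38 -0.22 0 0 0 -1;-0.26 -0.38 -0.22 0 0 0 -1;-0.26 -0.38 -0.22 0 0 0 -1;-0.26 -0.37 -0.22 0 0 0 -1;-0.26 -0.38 -0.22 0 0 0 -1;-0.26 -0.37 -0.22 0 0 0 -1;-0.26 -0.38 -0.21 0 0 0 -1;-0.27 -0.37 -0.22 0 0 0 -1
0 q [ 47.5   1.3 -17.2  54.  -17.9  44.6]
```

{"method": "carry_out", "body": {
  "targets": "0 0 -0.14 0 0 0 -1;0 0 -0.14 0 0 0 -1;0 0 -0.14 0 0 0 -1;0 0 -0.14 0 0 0 -1;0 0 -0.14 0 0 0 -1;0 0 -0.14 0 0 0 -1;0 0 -0.14 0 0 0 -1;0 0 -0.14 0 0 0 -1"
}}

```text
time: 15.12
ee_pos: [0.404, 0.4103, 0.2518]
tcp_rot: [179.9, 24.8, -180.0]
wrist_force: [0.6, 0.5, 0.1]
opening: 0.0311
grasp_force: 35.2
```

{"method": "carry_out", "body": {
  "targets": "0.3 -0.03 -0.24 0 0 0 -1;0.3 -0.03 -0.24 0 0 0 -1;0.3 -0.03 -0.24 0 0 0 -1;0.3 -0.03 -0.24 0 0 0 -1;0.3 -0.03 -0.24 0 0 0 -1;0.3 -0.03 -0.24 0 0 0 -1;0.3 -0.03 -0.24 0 0 0 -1;0.3 -0.03 -0.24 0 0 0 -1"
}}

```text
time: 15.78
ee_pos: [0.2833, 0.4003, 0.2811]
tcp_rot: [179.9, 24.8, -180.0]
wrist_force: [-0.0, 0.4, -0.2]
opening: 0.0311
grasp_force: 35.2
```

Run:
```python
from plan import *
o=monitor.get_obs();print(o['ee_pos'],o['tcp_rot'],o['opening'],o['grasp_force'])
plan([([.32,.28,.38],TILT,8,-1),([.36,.06,.37],DOWN,12,-1),([.40,-.19,.36],DOWN,12,-1)])
```

```text
[0.28329499 0.40029078 0.28108279] [ 179.85254367   24.81941753 -179.95903304] 0.03106673885544093 35.160736441612244
-0.23 -0.38 -0.23 0 0 0 -1;-0.23 -0.37 -0.23 0 0 0 -1;-0.23 -0.38 -0.23 0 -0.01 0 -1;-0.24 -0.37 -0.24 0.01 0 0 -1;-0.24 -0.38 -0.23 0 -0.01 0 -1;-0.23 -0.37 -0.23 0.01 0 0 -1;-0.24 -0.38 -0.24 0 -0.01 0 -1;-0.23 -0.37 -0.23 0.01 0 0.01 -1
-0.07 -0.46 0.05 0 0.36 0 -1;-0.07 -0.46 0.05 0 0.36 0 -1;-0.07 -0.46 0.05 0 0.36 0 -1;-0.07 -0.46 0.05 0 0.36 0 -1;-0.07 -0.46 0.04 0 0.37 0 -1;-0.08 -0.46 0.04 0 0.36 0 -1;-0.08 -0.46 0.04 0 0.37 0 -1;-0.08 -0.46 0.04 0 0.36 0 -1
-0.08 -0.46 0.03 0 0.37 0 -1;-0.08 -0.45 0.03 0 0.36 0 -1;-0.08 -0.46 0.03 0 0.37 0 -1;-0.08 -0.45 0.02 0 0.36 0 -1;-0.08 -0.52 0.02 0 0 0 -1;-0.08 -0.52 0.02 0 0 0 -1;-0.08 -0.52 0.02 0 0 0 -1;-0.08 -0.52 0.02 0 0 0 -1
-0.09 -0.52 0.02 0 0 0 -1;-0.08 -0.52 0.02 0 0 0 -1;-0.09 -0.52 0.02 0 0 0 -1;-0.08 -0.52 0.02 0 0 0 -1;-0.09 -0.52 0.02 0 0 0 -1;-0.08 -0.52 0.02 0 0 0 -1;-0.09 -0.53 0.03 0 0 0 -1;-0.08 -0.52 0.02 0 0 0 -1
0 q [ 59.4 -11.9 -21.2  67.3 -21.1  56.8]
```

{"method": "carry_out", "body": {
  "targets": "-0.23 -0.38 -0.23 0 0 0 -1;-0.23 -0.37 -0.23 0 0 0 -1;-0.23 -0.38 -0.23 0 0 0 -1;-0.24 -0.37 -0.24 0 0 0 -1;-0.24 -0.38 -0.23 0 0 0 -1;-0.23 -0.37 -0.23 0 0 0 -1;-0.24 -0.38 -0.24 0 0 0 -1;-0.23 -0.37 -0.23 0 0 0 -1"
}}

```text
time: 16.45
ee_pos: [0.3209, 0.2796, 0.3802]
tcp_rot: [179.8, 24.8, -180.0]
wrist_force: [0.4, -0.1, -0.3]
opening: 0.031
grasp_force: 35.2
```

{"method": "carry_out", "body": {
  "targets": "-0.07 -0.46 0.05 0 0.36 0 -1;-0.07 -0.46 0.05 0 0.36 0 -1;-0.07 -0.46 0.05 0 0.36 0 -1;-0.07 -0.46 0.05 0 0.36 0 -1;-0.07 -0.46 0.04 0 0.37 0 -1;-0.08 -0.46 0.04 0 0.36 0 -1;-0.08 -0.46 0.04 0 0.37 0 -1;-0.08 -0.46 0.04 0 0.36 0 -1"
}}

```text
time: 17.12
ee_pos: [0.348, 0.1326, 0.3727]
tcp_rot: [179.9, 8.1, -179.9]
wrist_force: [0.2, -0.0, -0.4]
opening: 0.0312
grasp_force: 35.2
```

{"method": "carry_out", "body": {
  "targets": "-0.08 -0.46 0.03 0 0.37 0 -1;-0.08 -0.46 0.03 0 0.36 0 -1;-0.08 -0.46 0.03 0 0.36 0 -1;-0.08 -0.46 0.02 0 0.36 0 -1;-0.08 -0.52 0.02 0 0 0 -1;-0.08 -0.52 0.02 0 0 0 -1;-0.08 -0.52 0.02 0 0 0 -1;-0.08 -0.52 0.02 0 0 0 -1"
}}

```text
time: 17.78
ee_pos: [0.3745, -0.024, 0.3658]
tcp_rot: [179.9, -0.1, -179.9]
wrist_force: [0.5, 1.1, 0.3]
opening: 0.0309
grasp_force: 35.2
```

{"method": "carry_out", "body": {
  "targets": "-0.08 -0.52 0.02 0 0 0 -1;-0.08 -0.52 0.02 0 0 0 -1;-0.08 -0.52 0.02 0 0 0 -1;-0.08 -0.52 0.02 0 0 0 -1;-0.08 -0.52 0.02 0 0 0 -1;-0.08 -0.52 0.02 0 0 0 -1;-0.08 -0.52 0.02 0 0 0 -1;-0.08 -0.52 0.02 0 0 0 -1"
}}

```text
time: 18.45
ee_pos: [0.4006, -0.1902, 0.359]
tcp_rot: [179.9, -0.1, -179.9]
wrist_force: [0.1, 1.0, -0.4]
opening: 0.0316
grasp_force: 35.2
```

Run:
```python
from plan import *
np.set_printoptions(precision=4,suppress=True)
o=monitor.get_obs();print(o['ee_pos'],o['tcp_rot'],o['opening'],o['grasp_force'])
# snapped check: lower end and mid from c6 tray inset (scale 320/95, origin 340,185, pasted at 480,0)
k=320/95;print(plane('top',(np.array([(557,178),(592,180),(592,97)])-[480,0]+.5)/k-.5+[340,185],[0,0,.024]))
plan([([.440,-.185,.27],DOWN,8,-1),([.440,-.185,.19],DOWN,8,-1)])
```

```text
[ 0.4006 -0.1902  0.359 ] [ 179.9043   -0.1174 -179.9069] 0.031642053359624146 35.16276955604553
[[ 0.3878 -0.0853  0.024 ]
 [ 0.3858 -0.1181  0.024 ]
 [ 0.4628 -0.1196  0.024 ]]
-0.12 0.02 0.28 0 0 0 -1;-0.12 0.01 0.28 0 0 0 -1;-0.13 0.02 0.28 0 0 0 -1;-0.12 0.01 0.28 0 0 0 -1;-0.13 0.02 0.28 0 -0.01 0 -1;-0.12 0.01 0.27 0.01 0 0.01 -1;-0.12 0.02 0.28 0 -0.01 0 -1;-0.13 0.01 0.27 0.01 0 0.01 -1
0 0 0.25 0 0 0 -1;0 0 0.25 0 0 0 -1;0 0 0.25 0 0 0 -1;0 0 0.25 0 0 0 -1;0 0 0.25 0 0 0 -1;0 0 0.25 0 0 0 -1;0 0 0.25 0 0 0 -1;0 0 0.25 0 0 0 -1
0 q [-25.4 -10.2  -9.6  90.7   0.  -25.5]
```

{"method": "carry_out", "body": {
  "targets": "-0.14 0.02 0.28 0 0 0 -1;-0.14 0.01 0.28 0 0 0 -1;-0.14 0.02 0.28 0 0 0 -1;-0.14 0.01 0.28 0 0 0 -1;-0.14 0.02 0.28 0 0 0 -1;-0.14 0.02 0.28 0 0 0 -1;-0.13 0.02 0.28 0 0 0 -1;-0.13 0.02 0.28 0 0 0 -1"
}}

```text
time: 19.12
ee_pos: [0.4452, -0.1836, 0.2678]
tcp_rot: [179.9, -0.1, -179.9]
wrist_force: [-0.4, -1.1, -1.1]
opening: 0.0317
grasp_force: 35.2
```

{"method": "carry_out", "body": {
  "targets": "0 0 0.18 0 0 0 -1;0 0 0.18 0 0 0 -1;0 0 0.18 0 0 0 -1;0 0 0.18 0 0 0 -1;0 0 0.18 0 0 0 -1;0 0 0.18 0 0 0 -1;0 0 0.18 0 0 0 -1;0 0 0.12 0 0 0 -1"
}}

```text
time: 19.78
ee_pos: [0.4444, -0.1839, 0.2129]
tcp_rot: [179.9, -0.1, -179.9]
wrist_force: [0.1, 0.2, -0.2]
opening: 0.0314
grasp_force: 35.2
```

Run:
```python
from plan import *
o=monitor.get_obs();print(o['ee_pos'],o['tcp_rot'],o['opening'])
b=shot('top','t5')[:,:,::-1];a=shot('scene','s5')[:,:,::-1]
c=cv2.resize(np.ascontiguousarray(b[185:255,340:435]),(475,350),interpolation=cv2.INTER_CUBIC)
e=cv2.resize(np.ascontiguousarray(a[240:345,285:385]),(320,336),interpolation=cv2.INTER_CUBIC)
cv2.imwrite('pics/c7.png',np.hstack([c,cv2.copyMakeBorder(e,0,14,0,0,0)]))
```

```text
[ 0.44438031 -0.18393695  0.21293323] [ 1.79869365e+02 -1.38057097e-01 -1.79926024e+02] 0.03138206676775326
```

View pics/c7.png

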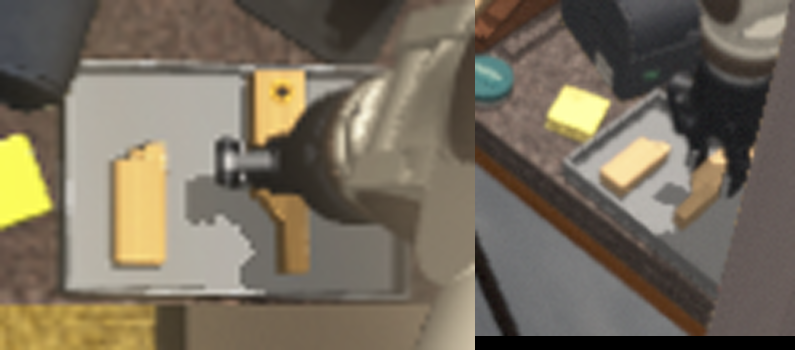

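Run:
```python
from plan import *
np.set_printoptions(precision=4,suppress=True)
f=lambda l:(np.array(l,float)+.5)/5-.5+[340,185]
print('block',plane('top',f([(281,70),(293,272)]),[0,0,.054]))
print('rim',plane('top',f([(240,64),(240,297),(150,64),(150,295)]),[0,0,.024]))
```

```text
block [[ 0.5064 -0.1837  0.054 ]
 [ 0.3826 -0.1881  0.054 ]]
rim [[ 0.5134 -0.1677  0.024 ]
 [ 0.3673 -0.1643  0.024 ]
 [ 0.5132 -0.1102  0.024 ]
 [ 0.3688 -0.1073  0.024 ]]
```

The held block is about 4 mm too far ahead of the tray centre. The snapped block is lying flat. I'll shift back and lower.

{"method": "carry_out", "body": {
  "targets": "0.05 0 0 0 0.01 0 -1;0.04 0 0 0 0 0 -1;0 0 0.1 0 0 0 -1;0 0 0.15 0 0 0 -1;0 0 0.15 0 0 0 -1;0 0 0.15 0 0 0 -1;0 0 0.1 0 0 0 -1;0 0 0 0 0 0 -1"
}}

```text
time: 20.55
ee_pos: [0.4405, -0.1837, 0.1866]
tcp_rot: [179.8, -0.3, -179.9]
wrist_force: [-1.0, 0.6, -0.1]
opening: 0.0312
grasp_force: 35.2
```

{"method": "carry_out", "body": {
  "targets": "0 0 0.02 0 0 0 -1;0 0 0.02 0 0 0 -1;0 0 0.02 0 0 0 -1;0 0 0.02 0 0 0 -1;0 0 0 0 0 0 -1;0 0 0 0 0 0 -1;0 0 0 0 0 0 -1;0 0 0 0 0 0 -1"
}}

```text
time: 21.22
ee_pos: [0.4409, -0.1839, 0.1848]
tcp_rot: [179.9, -0.2, -179.9]
wrist_force: [1.1, 0.4, -0.3]
opening: 0.0312
grasp_force: 35.2
```

{"method": "carry_out", "body": {
  "targets": "0 0 0.02 0 0 0 -1;0 0 0.02 0 0 0 -1;0 0 0.02 0 0 0 -1;0 0 0 0 0 0 -1;0 0 0 0 0 0 -1;0 0 0 0 0 0 -1;0 0 0 0 0 0 -1;0 0 0 0 0 0 -1"
}}

```text
time: 21.88
ee_pos: [0.4409, -0.1839, 0.1822]
tcp_rot: [179.9, -0.2, -179.9]
wrist_force: [0.1, -0.5, 0.3]
opening: 0.0313
grasp_force: 35.2
```

{"method": "carry_out", "body": {
  "targets": "0 0 0.02 0 0 0 -1;0 0 0.01 0 0 0 -1;0 0 0 0 0 0 -1;0 0 0 0 0 0 -1;0 0 0 0 0 0 -1;0 0 0 0 0 0 -1;0 0 0 0 0 0 -1;0 0 0 0 0 0 -1"
}}

```text
time: 22.55
ee_pos: [0.4408, -0.1839, 0.1822]
tcp_rot: [179.9, -0.1, -179.9]
wrist_force: [-5.1, 1.5, 12.1]
opening: 0.0312
grasp_force: 36.5
```

In contact. Release, rise, and clear away.

{"method": "carry_out", "body": {
  "targets": "0 0 -0.02 0 0 0 0.1;0 0 0 0 0 0 0.1;0 0 0 0 0 0 0.1;0 0 0 0 0 0 0.1;0 0 -0.1 0 0 0 0.1;0 0 -0.3 0 0 0 0.1;0 0 -0.5 0 0 0 0.1;0 0 -0.6 0 0 0 0.1"
}}

```text
time: 23.22
ee_pos: [0.4406, -0.1838, 0.2424]
tcp_rot: [179.8, -0.3, -179.9]
wrist_force: [-0.2, 0.3, 0.9]
opening: 0.047
grasp_force: 0.0
```

{"method": "carry_out", "body": {
  "targets": "0.2 0.5 -0.4 0 0 0 0.1;0.2 0.5 -0.4 0 0 0 0.1;0.2 0.5 -0.4 0 0 0 0.1;0.2 0.5 -0.4 0 0 0 0.1;0.2 0.5 -0.4 0 0 0 0.1;0.2 0.5 -0.4 0 0 0 0.1;0.2 0.5 -0.4 0 0 0 0.1;0 0 0 0 0 0 0.1"
}}

```text
time: 23.88
ee_pos: [0.3842, -0.0423, 0.3587]
tcp_rot: [179.9, 0.1, -179.8]
wrist_force: [-0.5, -0.8, 0.3]
opening: 0.0469
grasp_force: 0.0
```

Run:
```python
from plan import *
b=shot('top','t6')[:,:,::-1];a=shot('scene','s6')[:,:,::-1]
c=cv2.resize(np.ascontiguousarray(b[155:255,170:430]),(780,300),interpolation=cv2.INTER_CUBIC)
e=cv2.resize(np.ascontiguousarray(a[180:330,225:385]),(320,300),interpolation=cv2.INTER_CUBIC)
cv2.imwrite('pics/c8.png',np.vstack([c,cv2.copyMakeBorder(e,0,0,0,460,0)]))
```

```text
(no output)
```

View pics/c8.png

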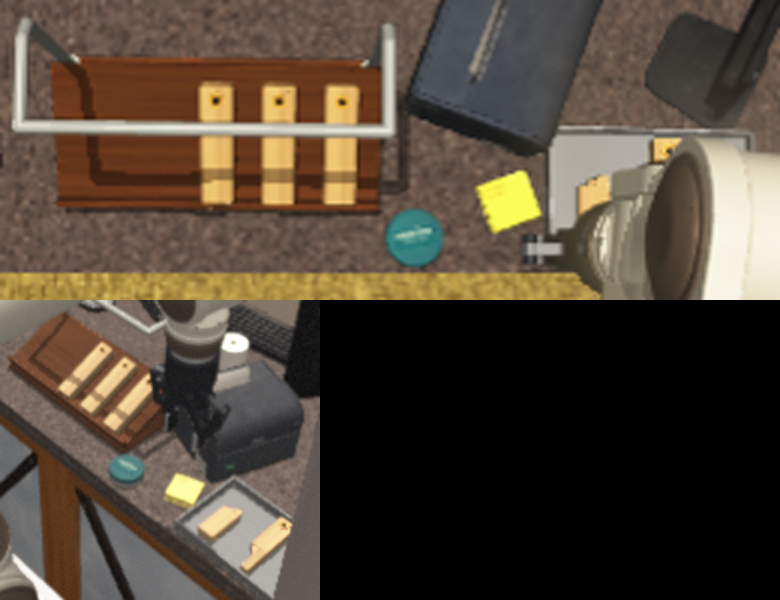

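The three sound blocks, the tin and the sticky notes are where they were. Both rejects are in the tray, the chipped one's upper end at crop (667,139), just inside the rim at 130. I'll check that end's position, then hand in.

Run:
```python
from plan import *
p=plane('top',(np.array([(667,139),(667,129)])+.5)/3-.5+[170,155],[0,0,.024]);print(p)
if p[0,0]<.5085 and monitor.get_obs()['grasp_force']==0: print(bot.job_done())
```

```text
[[ 0.50209197 -0.18149465  0.024     ]
 [ 0.5126445  -0.18177098  0.024     ]]
the job is handed in; nothing more can be done
None
```

The snapped and chipped blocks are lying flat in the grey reject tray, the three sound blocks are still in place with nothing else moved, and the job was handed in at about 24 s.

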